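Set a scored glass strip over the breaking edge and hold it down

ROBOT

A 6-joint arm with a two-finger parallel gripper is mounted at the origin on the work surface. World frame = base frame: x ahead of the robot, y to its left, z up, the work surface at z = 0. Lengths are in m, angles in rad, forces in N, time in s.
With the tool pointing down it reaches from about 0.375 to 0.9 m from the base axis. Payload 3.1 kg.
Tool frame: the origin (TCP) lies between the finger pads; the fingertips stand 11 mm ahead of it and the grasp point (between the pads) lies 8 mm behind it; z points along the fingers, y is the line along which they close (so a half turn about z gives the same grasp; the last joint's range is limited). The gripper opens to 87 mm and grips with 3 to 60 N. Pads are 19 mm wide; open, the fingers measure 117 mm over their backs; the gripper's body (75 mm by 190 mm) begins 51 mm behind the grasp point.
Start: joints at [-1.383, 0.527, 1.433, -0, 1.181, -0.178], TCP at [0.224, -0.584, 0.234] pointing down, gripper open.
Joint ranges: [-3.08, 3.08], [-0.75, 2.2], [0.22, 2.44], [-1.43, 4.57], [0, 2.65], [-2.85, 2.85]. Speed limits (rad/s): [2.79, 2.79, 3.14, 3.14, 3.14, 3.14].

INTERFACE

Orientations are given as a unit quaternion [x, y, z, w].
In Python, from rig import get_obs, camera, hand_in gives the robot as it stands.
- The arm moves only by the shell command python3 -m pendant 'ROWS' [FORCE]. ROWS is JSON, a list that holds one entry, the list of rows, each a list of 7 numbers: the shift along the tool's x, y, z in m, then the turn, a rotation vector about the tool's x, y, z in degrees, then the opening, from 0 (shut) to 1 (fully open). In form: [[[x, y, z, ax, ay, az, fingers], ...]]. A call has exactly 5 rows; each row shifts and turns the commanded pose from where the row before left it, along the tool's axes as they then stand; what a row does not reach is not made up. A row lasts 1/8 s, in which the tool goes at most 62.5 mm and 10.7 degrees, less where a joint would pass 70% of its speed; a pose out of reach is approached as far as the arm can. A call with a gripper value outside its range is refused whole. The fingers move at their own pace and stop on an object; FORCE is the grip in N (left out, the last holds). Time passes only in rows, so rows that do not move let the fingers close, or fill a call up. It gives the time, the measured TCP pose, the force, the opening and the grip force at its end, in the units of the state.
- get_obs(): the state, without advancing time (a new reading comes with each control period).
- camera(name): name is "scene" or "top" or "wrist"; returns a dict with "img" (384x512x3 uint8, red, green, blue), "intrinsics" (3x3 intrinsics, pixels), "k1" (the pictures are not rectified: a ray, as slopes to the right and down, at radius r is drawn at 1 + k1 r^2 times it, then the intrinsics apply), "R" (3x3) and "t" (3): a world point X has camera coordinates R X + t; the wrist camera has in their place "T_tool_cam" (4x4, takes a point from camera to tool coordinates, whose origin is the TCP and whose axes are the flange's). Camera axes: x right, y down, z forward; pixel columns grow to the right and rows downward; lengths in m; the calibration is good to about 2 mm. A picture is of the moment at which its call begins: read the wrist's pose just before it. There is no depth.
- hand_in(): hands the job in; it is judged then, once.
The state is a dict: "time": time; "q": joint angles; "joint_velocities": joint speeds; "joint_torque": joint torques, N m; "position": TCP position; "tool_rot": TCP orientation; "ft_force": force on the tool from outside, world axes, zero at the start; "moment": the same for the moment, N m; "grip_width": finger opening in m; "grip_force": force on a finger pad.
Only numpy, scipy, OpenCV 4.12 (cv2) and the standard library are available. Lean on these libraries where they do the work, as an engineer would, in place of code of your own. Each camera call takes 0.05 s, during which the arm holds its last target. There are 200 camera calls.

TASK

Of the three scored green glass strips on the cutting board, take the middle-width one (48 mm; the others are 38 and 58 mm) and slide it out over the board's aluminium breaking edge, square to it, until its black score line lies right over the outer edge, ready to be snapped. Keep the glass flat on the board: do not lift it off or let it tip. More than half of it will hang out, so finish with the gripper still holding it down flat on the board, and leave the other strips and the tools alone.

Things in the scene. Friction and masses are not known exactly. Their poses are not given: they have to be found in the camera images.
- cutboard: Grey felt-faced plywood cutting board, fixed to the bench: 360 mm (x) by 340 mm (y), flat top 66 mm above the bench. Origin: centre of its underside. Breaking edge: its -y side (y = -170 mm), capped by a bright aluminium strip flush with the felt. -y is outward, roughly to the robot's right (board yaw within 0.15 rad of 0).
- edge (a point): Middle of the board's outer top edge, 66 mm above the bench; axes as the board's: x runs along the edge, -y points outward.
- strip48: The strip to use: green glass, 48 mm wide (x), 250 mm long (y), 9 mm thick, about 0.27 kg. Origin: centre of its underside. Lies flat on the board, -y end outward (yaw within 0.07 rad of the board's), that end 60 mm inside to 20 mm beyond the edge. Black score line across it at y = +30 mm, 95 mm from the inner end. Score at the edge: centre of mass 30 mm outside, tips if not held.
- score48 (a point): Middle of the score line on the top face of the 48 mm strip (9 mm above its underside); axes as the strip's: x runs along the score line, -y points to its outer end. Grasp on the 95 mm of glass inward of it: pinch across the width from above, fingertips just off the felt (the glass is only 9 mm thick; 25 mm or more clear beside it).
- strip38: Look-alike strip, 38 mm wide, otherwise as the 48 mm one, scored too. The three lie side by side in any order, centrelines 95 mm apart. Leave alone.
- strip58: Look-alike strip, 58 mm wide, otherwise as the 48 mm one, scored too. Leave alone.
- pliers: Running pliers with blue handles, 225 mm long (x), 17 mm high, lying on the bench to the right of the offcut tray. Origin: underside, near the middle. Leave alone.
- cutter: Blue glass cutter with brass ends, 145 mm long (x), 18 mm thick, lying on the bench to the right of the offcut tray. Origin: underside, near the middle. Leave alone.
- marker: Grey marker pen with black cap, 135 mm long (x), 18 mm thick, lying on the bench to the right of the pliers and cutter. Origin: underside, middle. Leave alone.
- offcut_tray: Grey offcut tray on the bench below the breaking edge, 300 mm (x) by 140 mm (y), 35 mm high, fixed; lower than the glass, which passes over it. Origin: centre of its underside.

How it is judged:
At the end, for the whole second after the job is handed in: 48 mm strip: score over the outer edge within 4 mm, square within 0.06 rad, flat (tilt under 0.035 rad, at most 3 mm up), at rest, bearing on the board with over 0.5 N, held by the fingers with over 2 N, not on the tray; the other strips within 15 mm of their start (y of score48 in the frame of edge between -0.004 and 0.004 m and x of score48 in the frame of edge between -0.16 and 0.16 m and z of score48 in the frame of edge below 0.012 m and angle between the y axis of strip48 and the y axis of cutboard, either way round below 0.06 rad and angle between strip48's own z axis and vertical below 0.035 rad and contact force between the fingers and strip48 above 2 N and contact force between strip48 and cutboard above 0.5 N and contact force between strip48 and offcut_tray below 0.1 N and linear speed of strip48 below 0.01 m/s and distance of each of strip38, strip58 from where it was at the start of the episode below 0.015 m); the arm keeps its last pose, push and grip.
It fails at once if the glass tips (over 0.12 rad) (angle between strip48's own z axis and vertical above 0.12 rad).
It fails at once if the glass is lifted more than 15 mm off the board (height (world z) of strip48 above 0.081 m).
It fails at once if another strip is moved more than 15 mm (distance of any of strip38, strip58 from where it was at the start of the episode above 0.015 m).
It fails at once if a tool on the bench is moved more than 20 mm (distance of any of pliers, cutter, marker from where it was at the start of the episode above 0.02 m).
It also fails if it takes over 34 s, if anything falls off the work surface, if the arm or the gripper's body presses on something with over 40 N, if the wrist force passes 120 N, or if a joint passes its speed limit or range.

## Working session

There is one attempt and no reset: what is moved stays moved. The work goes in short steps, Python scripts to look and compute and a shell command to move; the robot and the scene stay as the last step left them, time stands still between calls to the robot, and variables do not carry over. Pictures are saved under pics/ and viewed, at most 10 in all, crops included, and the job is handed in when it is done.

```bash
mkdir -p pics; ls; python3 - <<'E'
from rig import get_obs, camera
import cv2,pickle,numpy as np
o=get_obs();print(o)
for n in ("top","scene"):
    c=camera(n);pickle.dump(c,open(f"pics/{n}0.pkl","wb"));cv2.imwrite(f"pics/{n}0.png",c["img"][:,:,::-1])
    print(n,c["intrinsics"],c["k1"],c["R"],c["t"])
E
```

```text
pics
{'time': 0.0, 'q': array([-1.38351766e+00,  5.28482849e-01,  1.43385737e+00, -5.22699865e-05,
        1.18137505e+00, -1.78527989e-01]), 'joint_velocities': array([ 0.0007637 ,  0.00059916, -0.00014354, -0.00215044, -0.00191277,
        0.00065811]), 'joint_torque': array([-1.37062848e-04, -4.40046716e+01, -1.76591885e+01,  6.31449977e-02,
        5.82783530e-02, -1.60531031e-04]), 'position': array([ 0.22343262, -0.58296613,  0.23257563]), 'tool_rot': array([ 9.83317402e-01,  1.81894916e-01, -2.88110288e-05, -1.06119170e-03]), 'ft_force': array([0.13974878, 0.49874077, 0.40546088]), 'moment': array([-0.02774648,  0.00586908,  0.02533656]), 'grip_force': 0.0, 'grip_width': 0.08696174984323149}
top [[426.79546971   0.         257.77847542]
 [  0.         426.79546971 199.72106276]
 [  0.           0.           1.        ]] -0.042969110717493555 [[-0.01078933 -0.99959417  0.02636462]
 [-0.99617772  0.00845941 -0.08693904]
 [ 0.08668073 -0.02720186 -0.9958647 ]] [-0.15094781  0.58284456  1.18210131]
scene [[441.9240545    0.         257.06711759]
 [  0.         441.9240545  188.91724106]
 [  0.           0.           1.        ]] 0.05448863796657883 [[ 0.27683823  0.96090691 -0.00430226]
 [ 0.78040256 -0.22744252 -0.58244463]
 [-0.56065358  0.15788545 -0.812859  ]] [-0.01593978 -0.4222869   1.31953743]
```

View pics/top0.png

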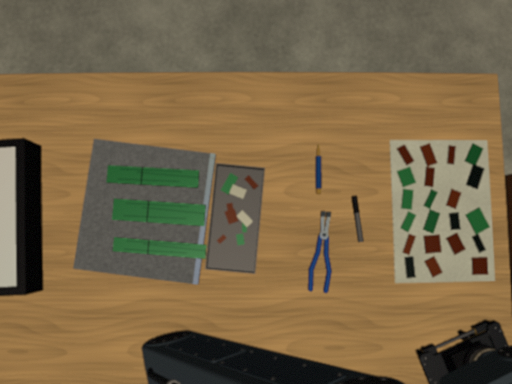

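The top view shows the board at columns 75–215, with the aluminium edge on its right at about column 205. The three green strips lie at rows ~176, 211 and 247. Next I'll measure their widths, scores and yaws.

```bash
cat > h.py <<'E'
import numpy as np,cv2
def rays(c,uv):
    K=c["intrinsics"];d=np.array([c["k1"],0,0,0,0.])
    p=cv2.undistortPointsIter(np.array(uv,float).reshape(-1,1,2),K,d,None,None,(3,100,1e-12)).reshape(-1,2)
    return np.c_[p,np.ones(len(p))]
def toplane(c,uv,z):
    if "T_w" in c: T=c["T_w"];R=T[:3,:3];o=T[:3,3]
    else: R=c["R"].T;o=-R@c["t"]
    d=rays(c,uv)@R.T
    return o+d*((z-o[2])/d[:,2])[:,None]
def green(img):
    h=cv2.cvtColor(img,cv2.COLOR_RGB2HSV);return cv2.inRange(h,(45,100,40),(90,255,255))
E
python3 - <<'E'
import pickle,cv2,numpy as np
from h import *
c=pickle.load(open("pics/top0.pkl","rb"));img=c["img"]
m=green(img);n,l,s,_=cv2.connectedComponentsWithStats(cv2.morphologyEx(m,cv2.MORPH_CLOSE,np.ones((1,7))))
for i in range(1,n):
    if s[i,4]<500: continue
    v,u=np.nonzero(l==i);P=toplane(c,np.c_[u,v],.075)[:,:2]
    r=cv2.minAreaRect((P*1000).astype(np.float32));area=cv2.contourArea
    # score: dark columns
    sub=(l==i)
    g=img[...,1].astype(float);cols=np.unique(u)
    prof=[(g[sub[:,k],k].mean()) for k in cols]
    ks=cols[5:-5][np.argmin(prof[5:-5])]
    sv=np.nonzero(sub[:,ks])[0].mean()
    yv=P-P.mean(0);w=np.linalg.svd(yv,full_matrices=False)[2][0]; 
    print(s[i],np.round(r[0],1),np.round(r[1],1),"dir",w,np.arctan2(-w[0]*np.sign(w[1]),abs(w[1])),"score",toplane(c,[[ks,sv]],.075),"meanwid",len(u)/250)
# aluminium: bright, low saturation
h=cv2.cvtColor(img,cv2.COLOR_RGB2HSV)
a=cv2.inRange(h,(0,0,120),(179,80,255));a[:,:185]=0;a[:,222:]=0;a[:140]=0;a[290:]=0
E_=[]
for r in range(155,280,3):
    k=np.nonzero(a[r])[0]
    if len(k): E_.append((k.min(),k.max(),r));
print(E_)
f=lambda p:cv2.resize(p,None,fx=4,fy=4,interpolation=cv2.INTER_CUBIC)
cv2.imwrite("pics/top_crop.png",f(img[135:285,70:270,::-1]))
E
```

```text
[ 107  166   92   21 1488] [644.4 131.5] [246.7  45.1] dir [-0.06666616 -0.99777534] -0.06671564520615539 score [[0.64616479 0.16232233 0.075     ]] meanwid 5.952
[ 113  199   92   26 1848] [546.8 114.3] [246.3  55. ] dir [-0.07768028 -0.99697832] -0.07775861700107899 score [[0.54913898 0.14481583 0.075     ]] meanwid 7.392
[ 113  238   93   20 1187] [451.  111.4] [247.   35.2] dir [-0.08886991 -0.99604324] -0.0889873051909401 score [[0.45356068 0.14115908 0.075     ]] meanwid 4.748
[(np.int64(210), np.int64(215), 155), (np.int64(210), np.int64(213), 158), (np.int64(209), np.int64(213), 161), (np.int64(209), np.int64(213), 164), (np.int64(209), np.int64(212), 167), (np.int64(208), np.int64(212), 170), (np.int64(208), np.int64(211), 173), (np.int64(208), np.int64(211), 176), (np.int64(207), np.int64(212), 179), (np.int64(207), np.int64(210), 182), (np.int64(206), np.int64(210), 185), (np.int64(206), np.int64(209), 188), (np.int64(205), np.int64(209), 191), (np.int64(205), np.int64(210), 194), (np.int64(205), np.int64(208), 197), (np.int64(204), np.int64(208), 200), (np.int64(204), np.int64(207), 203), (np.int64(207), np.int64(207), 206), (np.int64(206), np.int64(208), 209), (np.int64(206), np.int64(206), 212), (np.int64(206), np.int64(207), 215), (np.int64(204), np.int64(206), 224), (np.int64(200), np.int64(204), 227), (np.int64(200), np.int64(204), 230), (np.int64(200), np.int64(203), 233), (np.int64(199), np.int64(203), 236), (np.int64(199), np.int64(202), 239), (np.int64(198), np.int64(202), 242), (np.int64(196), np.int64(200), 260), (np.int64(195), np.int64(199), 263), (np.int64(195), np.int64(199), 266), (np.int64(195), np.int64(200), 269), (np.int64(194), np.int64(198), 272), (np.int64(194), np.int64(198), 275), (np.int64(194), np.int64(197), 278)]
```

View pics/top_crop.png

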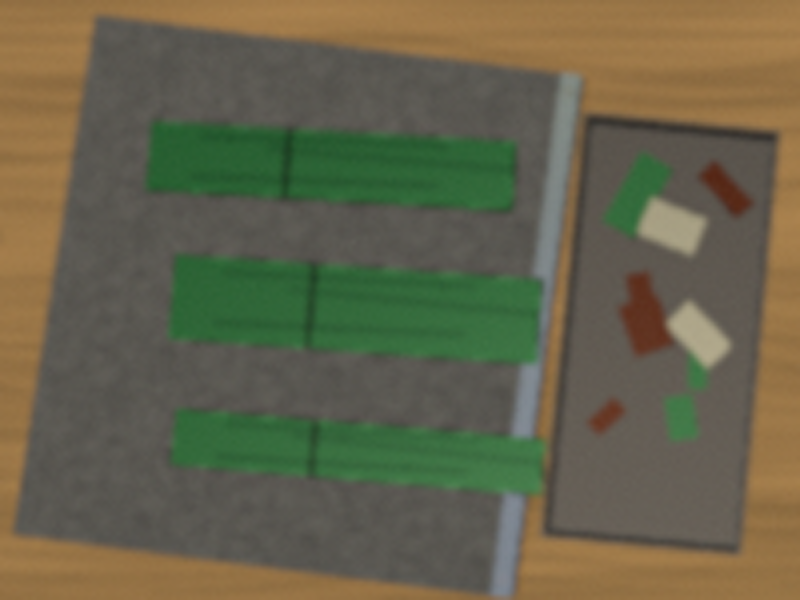

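View pics/scene0.png

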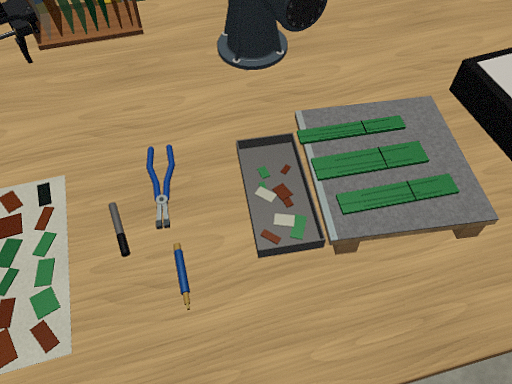

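The strip nearest the image top is 45 mm raw, against 55 and 35 mm for the others, so it is the 48 mm one. Its score is near (0.646, 0.162) and its yaw is about -0.067. The scene view agrees: the board is on the right, the tray below the edge, and the tools are well away. I'll move over it for a wrist-camera look.

```bash
python3 -m pendant '[[[0.0433,-0.0343,0,0,0,0,1],[0.0433,-0.0343,0,0,0,0,1],[0.0433,-0.0343,0,0,0,0,1],[0.0433,-0.0343,0,0,0,0,1],[0.0433,-0.0343,0,0,0,0,1]]]'
python3 -m pendant '[[[0.0433,-0.0343,0,0,0,0,1],[0.0433,-0.0343,0,0,0,0,1],[0.0433,-0.0343,0,0,0,0,1],[0.0433,-0.0343,0,0,0,0,1],[0.0433,-0.0343,0,0,0,0,1]]]'
python3 -m pendant '[[[0.0433,-0.0343,0,0,0,0,1],[0.0433,-0.0343,0,0,0,0,1],[0.0433,-0.0343,0,0,0,0,1],[0.0433,-0.0343,0,0,0,0,1],[0.0433,-0.0343,0,0,0,0,1]]]'
python3 -m pendant '[[[0,0,0,0,0,-9.5,1],[0,0,0,0,0,-9.5,1],[0,0,0,0,0,-9.5,1],[0,0,0,0,0,-9.5,1],[0,0,0,0,0,-9.5,1]]]'
python3 -m pendant '[[[0,0,0,0,0,-9.5,1],[0,0,0,0,0,-8.2,0.8],[0,0,0,0,0,0,0.8],[0,0,0,0,0,0,0.8],[0,0,0,0,0,0,0.8]]]'
cat >> h.py <<'E'
from scipy.spatial.transform import Rotation as Ro
def wrist():
    from rig import get_obs,camera
    o=get_obs();c=camera("wrist");T=np.eye(4);T[:3,:3]=Ro.from_quat(o["tool_rot"]).as_matrix();T[:3,3]=o["position"]
    c["T_w"]=T@c["T_tool_cam"];c["obs"]=o;return c
E
python3 - <<'E'
from h import *;import pickle
c=wrist();pickle.dump(c,open("pics/w1.pkl","wb"));cv2.imwrite("pics/w1.png",c["img"][:,:,::-1])
print(c["T_w"],c["T_tool_cam"],c["intrinsics"],c["k1"],c["obs"]["q"],c["obs"]["ft_force"])
E
```

```text
time: 0.72
position: [0.365, -0.3443, 0.2333]
tool_rot: [0.983, 0.182, -0.0, -0.0]
ft_force: [0.4, -1.5, 0.2]
grip_width: 0.087
grip_force: 0.0
time: 1.35
position: [0.5058, -0.1067, 0.2334]
tool_rot: [0.983, 0.182, -0.0, -0.0]
ft_force: [0.2, 0.5, 0.3]
grip_width: 0.0872
grip_force: 0.0
time: 1.98
position: [0.6465, 0.1308, 0.233]
tool_rot: [0.983, 0.182, -0.0, 0.0]
ft_force: [0.5, -0.9, 0.3]
grip_width: 0.0871
grip_force: 0.0
time: 2.6
position: [0.6457, 0.1292, 0.2329]
tool_rot: [0.825, 0.565, -0.001, -0.0]
ft_force: [0.5, -0.1, 0.2]
grip_width: 0.0872
grip_force: 0.0
time: 3.22
position: [0.646, 0.1292, 0.2334]
tool_rot: [0.731, 0.683, -0.0, -0.0]
ft_force: [0.2, -0.7, -0.3]
grip_width: 0.0702
grip_force: 0.0
[[ 9.97641715e-01 -6.56331911e-02 -2.00821631e-02  6.49361804e-01]
 [-6.86362278e-02 -9.52791313e-01 -2.95766431e-01  2.10851303e-01]
 [ 2.77984140e-04  2.96447293e-01 -9.55049174e-01  3.83480617e-01]
 [ 0.00000000e+00  0.00000000e+00  0.00000000e+00  1.00000000e+00]] [[-5.00949843e-04 -9.55055728e-01 -2.96425885e-01  8.17353766e-02]
 [ 9.99999738e-01 -6.33313407e-04  3.50508815e-04 -2.25328246e-03]
 [-5.22485939e-04 -2.96425631e-01  9.55055795e-01 -1.50056669e-01]
 [ 0.00000000e+00  0.00000000e+00  0.00000000e+00  1.00000000e+00]] [[308.71271303   0.         255.97585391]
 [  0.         308.71271303 188.54267671]
 [  0.           0.           1.        ]] -0.06514912553719494 [2.80227806e-02 5.74407044e-01 1.34168934e+00 1.13095999e-06
 1.22574181e+00 9.62116923e-02] [ 0.21291114 -0.65315675 -0.26089131]
```

View pics/w1.png

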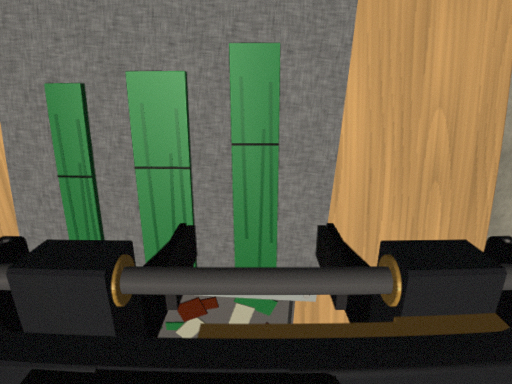

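The wrist view shows the 48 mm strip at columns 231–280 with its score at row 144. The aluminium edge shows between the fingers at row ~297, columns 195–315.

```bash
python3 - <<'E'
from h import *;import pickle
c=pickle.load(open("pics/w1.pkl","rb"));img=c["img"];g=cv2.GaussianBlur(img,(3,3),0).astype(float).sum(2)
# aluminium outer edge
for u in list(range(200,232,5))+list(range(284,318,4)): print(u,[int(x/3) for x in g[286:310,u]])
# score subpixel
S=[]
for u in range(236,277):
    p=g[137:152,u];w=np.clip(np.median(p)-p,0,None);w[w<0.3*w.max()]=0;S.append((u,137+(w*np.arange(15)).sum()/w.sum()))
S=np.array(S);P=toplane(c,S,.075);f=np.polyfit(P[:,0],P[:,1],1);print("score mid",P.mean(0),"angle",np.arctan(f[0]))
# strip sides
m=green(img);L=[];R=[]
for r in range(55,240,3):
    k=np.nonzero(m[r,220:290])[0]+220;L.append((k.min()-.5,r));R.append((k.max()+.5,r))
PL=toplane(c,L,.075);PR=toplane(c,R,.075)
for P in(PL,PR):
    vx=cv2.fitLine(P[:,:2].astype(np.float32),cv2.DIST_HUBER,0,.001,.001).ravel();print("side",vx,"yaw",np.arctan(-vx[0]/vx[1]))
print("width",np.median(np.linalg.norm(PR-PL,axis=1)));k=np.nonzero(m[35:60,255])[0].min()+34.5;print("inner end",toplane(c,[[255,k]],.075))
E
```

```text
200 [82, 80, 77, 76, 75, 74, 72, 71, 82, 101, 100, 89, 74, 49, 31, 30, 35, 38, 40, 43, 44, 43, 42, 43]
205 [82, 80, 78, 77, 75, 74, 71, 69, 87, 112, 105, 83, 60, 41, 39, 42, 41, 40, 40, 41, 42, 39, 37, 37]
210 [81, 80, 78, 77, 76, 74, 71, 71, 94, 121, 103, 63, 41, 39, 42, 42, 42, 42, 41, 41, 42, 47, 59, 76]
215 [81, 79, 77, 78, 77, 75, 72, 71, 92, 118, 98, 59, 44, 42, 41, 41, 41, 41, 41, 41, 44, 55, 74, 87]
220 [81, 80, 79, 76, 76, 74, 72, 70, 91, 127, 128, 104, 92, 90, 90, 92, 92, 90, 89, 90, 89, 90, 90, 90]
225 [80, 78, 78, 78, 76, 74, 71, 70, 89, 128, 136, 111, 93, 91, 91, 90, 90, 89, 90, 90, 91, 91, 90, 90]
230 [80, 80, 79, 78, 76, 74, 72, 70, 89, 130, 141, 117, 97, 92, 91, 92, 91, 91, 91, 92, 91, 89, 89, 90]
284 [81, 80, 79, 77, 75, 74, 72, 71, 90, 131, 156, 160, 159, 145, 116, 95, 90, 90, 91, 90, 89, 88, 89, 90]
288 [79, 78, 77, 75, 75, 74, 72, 71, 92, 133, 157, 159, 158, 146, 118, 93, 83, 82, 81, 79, 76, 76, 74, 72]
292 [80, 79, 78, 77, 76, 74, 71, 69, 90, 133, 157, 159, 159, 150, 120, 79, 60, 60, 61, 65, 68, 69, 72, 73]
296 [80, 79, 78, 77, 76, 73, 70, 69, 91, 133, 156, 158, 
[... 220 characters left out ...]
, 151, 152, 155, 157, 150, 140, 133, 131, 130, 130, 131, 133, 134, 135]
308 [79, 79, 78, 77, 76, 74, 70, 69, 88, 129, 152, 155, 156, 157, 154, 148, 143, 142, 142, 142, 141, 141, 141, 141]
312 [80, 79, 77, 76, 74, 73, 71, 71, 93, 135, 157, 158, 158, 157, 153, 144, 134, 129, 129, 130, 130, 129, 129, 128]
316 [80, 79, 77, 76, 75, 74, 70, 71, 93, 130, 145, 143, 141, 140, 138, 135, 134, 133, 131, 130, 130, 131, 132, 131]
score mid [0.64611342 0.16203154 0.075     ] angle -0.0686350196923003
side [0.06610952 0.9978124  0.62239563 0.17897017] yaw -0.066157766
side [0.06710961 0.99774563 0.6685204  0.16449523] yaw -0.067160085
width 0.046978471823648824
inner end [[0.65167773 0.25640764 0.075     ]]
```

```bash
python3 -m pendant '[[[-0.035,0,0,0,0,0,0.8],[-0.035,0,0,0,0,0,0.8],[-0.035,0,0,0,0,0,0.8],[-0.035,0,0,0,0,0,0.8],[0,0,0,0,0,0,0.8]]]'
python3 - <<'E'
from h import *;import pickle
c=wrist();pickle.dump(c,open("pics/w2.pkl","wb"));cv2.imwrite("pics/w2.png",c["img"][:,:,::-1])
print(c["obs"]["position"])
E
```

```text
time: 3.9
position: [0.6368, -0.0131, 0.2336]
tool_rot: [0.732, 0.681, -0.0, 0.0]
ft_force: [0.5, 0.7, 0.5]
grip_width: 0.0696
grip_force: 0.0
[ 0.63677419 -0.01309453  0.23362861]
```

View pics/w2.png

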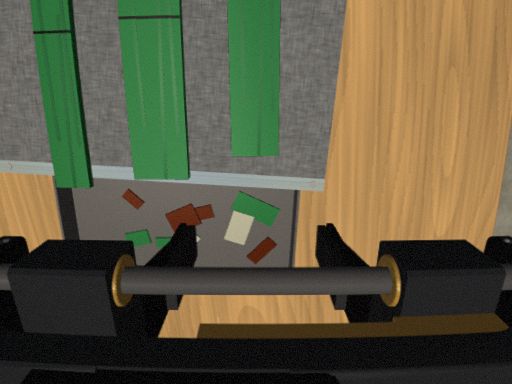

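The aluminium edge is now clear, running from about (0,170) to (322,190). The 48 mm strip's outer end is at row 156.

```bash
python3 - <<'E'
from h import *;import pickle
c=pickle.load(open("pics/w2.pkl","rb"));img=c["img"];g=cv2.GaussianBlur(img,(3,3),0).astype(float)
B=g[:,:,2] # blue: aluminium bright, wood/tray/dark low
E=[]
for u in list(range(2,35,2))+list(range(94,130,2))+list(range(192,318,2)):
    d=np.diff(B[150:205,u]);k=int(np.argmin(d));
    w=np.clip(-d[max(k-2,0):k+3],0,None);E.append((u,150+max(k-2,0)+(w*np.arange(len(w))).sum()/w.sum()+.5))
E=np.array(E);P=toplane(c,E,.066)
q=cv2.fitLine(P[:,:2].astype(np.float32),cv2.DIST_HUBER,0,.0005,.0005).ravel()
d=q[:2]*np.sign(q[0]);n=np.array([-d[1],d[0]]) # n = board +y
r=(P[:,:2]-q[2:])@n;print("edge yaw",np.arctan2(d[1],d[0]),"res med/max mm",1e3*np.median(abs(r)),1e3*abs(r).max(),"pt",q[2:])
s=np.array([.64611,.16203]);ys=(s-q[2:])@n;print("score y in edge frame",ys,"n",n,"target score",s-ys*n)
a=np.arctan2(d[1],d[0]);x=P[:,:2]@d;print("edge ends x",toplane(c,[[323.5,190]],.066), (s-toplane(c,[[323.5,190]],.066)[0,:2])@d)
m=green(img);k=np.nonzero(m[:175,255])[0].max()+.5;e=toplane(c,[[255,k]],.075)[0];print("outer end",e,"score-end len",np.linalg.norm(e[:2]-s))
E
```

```text
edge yaw -0.13454561 res med/max mm 0.04679827775263736 0.23086039402235994 pt [ 0.56465095 -0.01879636]
score y in edge frame 0.19011903966449195 n [0.13414004 0.9909624 ] target score [ 0.62060742 -0.02637082]
edge ends x [[ 0.7062897 -0.0367721  0.066    ]] -0.08630313718760399
outer end [0.63520854 0.00799491 0.075     ] score-end len 0.15442036569605752
```

Everything agrees: the score-to-end length is 154.4 mm (155 given), edge yaw is -0.1345, strip yaw is -0.067, and the travel is 0.190 m along the board's -y. I'll grasp 45 mm inward of the score, at (0.649, 0.207).

```bash
python3 -m pendant '[[[0.044,-0.0005,0,0,0,0,0.8],[0.044,-0.0005,0,0,0,0,0.8],[0.044,-0.0005,0,0,0,0,0.8],[0.044,-0.0005,0,0,0,0,0.8],[0.044,-0.0005,0,0,0,0,0.8]]]'
python3 -m pendant '[[[0,0,0.03,0,0,0,0.8],[0,0,0.03,0,0,0,0.8],[0,0,0.03,0,0,0,0.8],[0,0,0.03,0,0,0,0.8],[0,0,0,0,0,0,0.8]]]'
```

```text
time: 4.58
position: [0.6484, 0.2122, 0.2336]
tool_rot: [0.73, 0.683, 0.0, -0.0]
ft_force: [-0.7, -0.9, -0.2]
grip_width: 0.0696
grip_force: 0.0
time: 5.2
position: [0.6463, 0.2102, 0.1108]
tool_rot: [0.73, 0.683, -0.003, -0.002]
ft_force: [0.4, -0.5, 0.4]
grip_width: 0.0699
grip_force: 0.0
```

```bash
python3 -m pendant '[[[0,0.0025,0.01,0,0,0,0.8],[0,0,0.01,0,0,0,0.8],[0,0,0.007,0,0,0,0.8],[0,0,0.004,0,0,0,0.8],[0,0,0,0,0,0,0.8]]]'
python3 - <<'E'
from rig import get_obs
for i in range(1):
 o=get_obs();print(o["position"],o["tool_rot"],o["ft_force"])
from h import *
c=wrist();cv2.imwrite("pics/w3.png",c["img"][:,:,::-1]);print(c["obs"]["position"])
E
```

```text
time: 5.82
position: [0.6513, 0.2089, 0.0823]
tool_rot: [0.73, 0.683, -0.0, -0.0]
ft_force: [0.4, 1.0, -0.3]
grip_width: 0.0698
grip_force: 0.0
[0.65125006 0.20886915 0.08229791] [ 7.30460347e-01  6.82955054e-01 -2.29100156e-04 -1.55559852e-04] [ 0.44607413  0.99203149 -0.28362611]
[0.65125006 0.20886915 0.08229791]
```

View pics/w3.png

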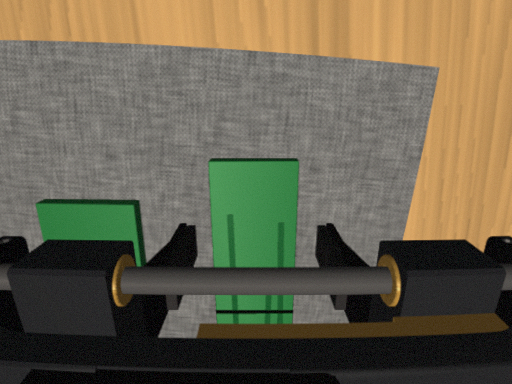

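The strip is centred between the fingers (columns 210–298), and the score is still visible at row ~312. I'll lower 3 mm more and close.

```bash
python3 -m pendant '[[[0,0,0.003,0,0,0,0.8],[0,0,0,0,0,0,0.8],[0,0,0,0,0,0,0.5],[0,0,0,0,0,0,0.5],[0,0,0,0,0,0,0.5]]]' 35
python3 -m pendant '[[[0,0,0,0,0,0,0.5],[0,0,0,0,0,0,0.5],[0,0,0,0,0,0,0.5],[0,0,0,0,0,0,0.5],[0,0,0,0,0,0,0.5]]]' 35
```

```text
time: 6.5
position: [0.6511, 0.2091, 0.0796]
tool_rot: [0.73, 0.683, -0.0, -0.0]
ft_force: [-0.7, 0.1, 0.8]
grip_width: 0.0483
grip_force: 0.7
time: 7.12
position: [0.6511, 0.2091, 0.0796]
tool_rot: [0.73, 0.683, -0.0, -0.0]
ft_force: [-2.6, 1.0, 1.4]
grip_width: 0.047
grip_force: 35.0
```

```bash
python3 -m pendant '[[[0,0,0.0005,0,0,0.6,0.5],[0,0,0.0005,0,0,0.8,0.5],[0,0,0,0,0,0.8,0.5],[0,0,0,0,0,0.8,0.5],[0,0,0,0,0,0.8,0.5]]]'
python3 -m pendant '[[[-0.006,0,0,0,0,0,0.5],[-0.01,0,0,0,0,0,0.5],[-0.01,0,0,0,0,0,0.5],[-0.01,0,0,0,0,0,0.5],[-0.01,0,0,0,0,0,0.5]]]'
```

```text
time: 7.75
position: [0.6536, 0.2087, 0.0796]
tool_rot: [0.753, 0.658, 0.002, 0.002]
ft_force: [0.8, -1.3, 4.8]
grip_width: 0.0475
grip_force: 35.0
time: 8.38
position: [0.6465, 0.1649, 0.0796]
tool_rot: [0.753, 0.658, 0.002, -0.0]
ft_force: [0.5, 4.7, 6.6]
grip_width: 0.0472
grip_force: 35.0
```

```bash
python3 -m pendant '[[[-0.012,0,0,0,0,0,0.5],[-0.012,0,0,0,0,0,0.5],[-0.012,0,0,0,0,0,0.5],[-0.012,0,0,0,0,0,0.5],[-0.012,0,0,0,0,0,0.5]]]'
python3 -m pendant '[[[-0.012,0,0,0,0,0,0.5],[-0.012,0,0,0,0,0,0.5],[-0.012,0,0,0,0,0,0.5],[-0.012,0,0,0,0,0,0.5],[-0.012,0,0,0,0,0,0.5]]]'
python3 -m pendant '[[[-0.007,0,0,0,0,0,0.5],[-0.006,0,0,0,0,0,0.5],[-0.004,0,0,0,0,0,0.5],[0,0,0,0,0,0,0.5],[0,0,0,0,0,0,0.5]]]'
python3 - <<'E'
from h import *;import pickle
from rig import camera
c=wrist();pickle.dump(c,open("pics/w4.pkl","wb"));o=c["obs"];print(o["position"],o["tool_rot"],o["ft_force"])
t=camera("top");pickle.dump(t,open("pics/top4.pkl","wb"))
A=cv2.resize(c["img"][230:384,130:380],(750,462))
cv2.imwrite("pics/w4.png",A[:,:,::-1])
E
```

```text
time: 9.0
position: [0.6384, 0.1053, 0.0796]
tool_rot: [0.753, 0.658, 0.002, -0.0]
ft_force: [1.3, 5.4, 6.4]
grip_width: 0.0473
grip_force: 35.0
time: 9.62
position: [0.6303, 0.0458, 0.0795]
tool_rot: [0.753, 0.658, 0.002, -0.0]
ft_force: [0.2, 6.6, 7.5]
grip_width: 0.0474
grip_force: 35.0
time: 10.25
position: [0.6279, 0.0286, 0.0795]
tool_rot: [0.753, 0.658, 0.001, -0.0]
ft_force: [0.6, 3.7, 7.6]
grip_width: 0.0471
grip_force: 35.0
[0.62787091 0.02857126 0.07953874] [ 7.53354383e-01  6.57613110e-01  1.47213389e-03 -6.27759747e-05] [0.59842884 3.68142917 7.61829104]
```

View pics/w4.png

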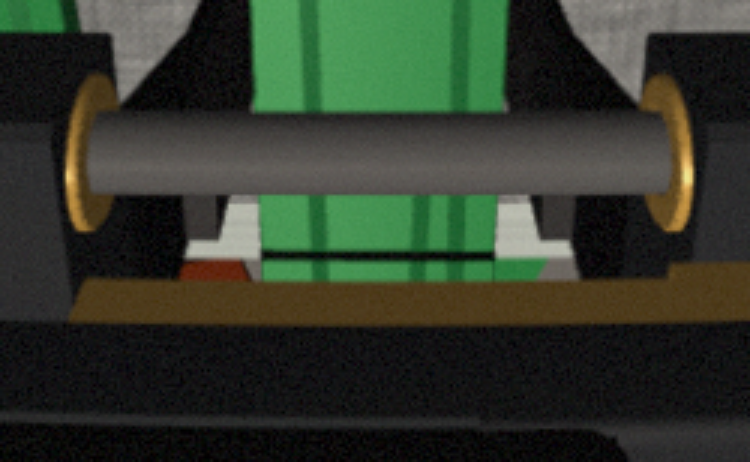

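Score and edge are both visible: the score at crop row 256, and the aluminium's outer limit at crop row ~259, in the gaps either side. I'll measure the remaining distance.

```bash
cat > m.py <<'E'
import sys,pickle
from h import *
def meas(c,lo=300,hi=323):
    g=cv2.GaussianBlur(c["img"],(3,3),0).astype(float);G=g[:,:,1];S=[];E=[]
    for u in range(221,292):
        p=G[lo:hi,u];i=int(np.argmin(p[3:-3]))+3;p=p[i-3:i+4];w=np.clip(p.max()*.8-p,0,None);S.append((u,lo+i-3+(w*np.arange(7)).sum()/w.sum()))
    for u in list(range(206,214))+list(range(298,312)):
        d=np.diff(g[lo:hi-2,u,:].sum(1));k=int(np.argmin(d));E.append((u,lo+k+.5))
    PS=toplane(c,S,.075)[:,:2];PE=toplane(c,E,.066)[:,:2]
    n=np.array([.13414,.99096]);f=np.polyfit(PS[:,0],PS[:,1],1)
    print("score px",np.median(np.array(S)[:,1]),"edge px",[float(e[1]) for e in E])
    print("score",PS.mean(0),"ang",np.arctan(f[0]),"edge n",np.median(PE@n),"score-edge now",PS.mean(0)@n-np.median(PE@n),"vs early edge",PS.mean(0)@n-np.array([.56465,-.018796])@n)
E
python3 - <<'E'
from m import *
c=pickle.load(open("pics/w4.pkl","rb"));meas(c)
t=pickle.load(open("pics/top4.pkl","rb"));A=cv2.resize(t["img"][135:285,70:270],(800,600),interpolation=cv2.INTER_CUBIC);cv2.imwrite("pics/t4.png",A[:,:,::-1])
E
```

```text
score px 314.85258964143424 edge px [315.5, 315.5, 315.5, 315.5, 315.5, 315.5, 315.5, 315.5, 315.5, 315.5, 315.5, 315.5, 315.5, 315.5, 315.5, 315.5, 315.5, 315.5, 315.5, 315.5, 315.5, 315.5]
score [ 0.6193711  -0.01747857] ang -0.14408663852890122 edge n 0.05758995635855038 score-edge now 0.008171914684230619 vs early edge 0.008645804202780993
```

View pics/t4.png

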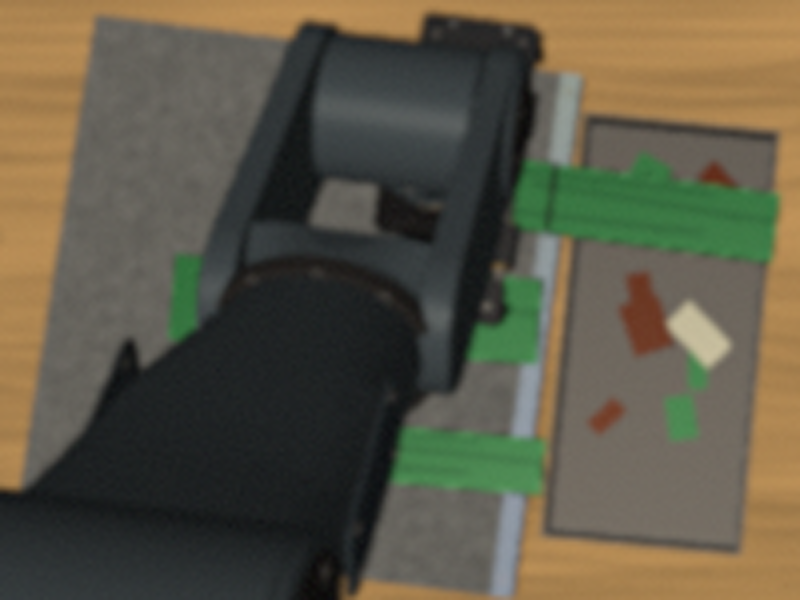

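The top view confirms it: the score (crop column 552) is just short of the outer edge, and the other strips haven't moved. There are 8.3 mm still to slide.

```bash
python3 -m pendant '[[[-0.003,0,0,0,0,0,0.5],[-0.003,0,0,0,0,0,0.5],[-0.0023,0,0,0,0,0,0.5],[0,0,0,0,0,0,0.5],[0,0,0,0,0,0,0.5]]]'
python3 - <<'E'
from m import *
from rig import camera
c=wrist();o=c["obs"];print(o["position"],o["ft_force"])
meas(c)
t=camera("top")
a=cv2.resize(c["img"][280:340,180:330],(800,320),interpolation=cv2.INTER_CUBIC);b=cv2.resize(t["img"][150:210,170:270],(467,280),interpolation=cv2.INTER_CUBIC)
A=np.zeros((600,800,3),np.uint8);A[:320]=a;A[320:,:467]=b
cv2.imwrite("pics/f5.png",A[:,:,::-1])
E
```

```text
time: 10.98
position: [0.6268, 0.0208, 0.0795]
tool_rot: [0.753, 0.658, 0.002, -0.0]
ft_force: [0.7, 4.0, 8.5]
grip_width: 0.0473
grip_force: 35.0
[0.62680759 0.02076144 0.0795489 ] [0.65021966 3.97418624 8.52171107]
score px 314.86046511627904 edge px [305.5, 305.5, 305.5, 305.5, 305.5, 305.5, 305.5, 305.5, 305.5, 305.5, 305.5, 305.5, 305.5, 305.5, 305.5, 305.5, 305.5, 305.5, 305.5, 305.5, 300.5, 306.5]
score [ 0.61830848 -0.02527667] ang -0.1433790736118425 edge n 0.05754569250637036 score-edge now 0.00034604282558916427 vs early edge 0.000775668491959515
```

View pics/f5.png

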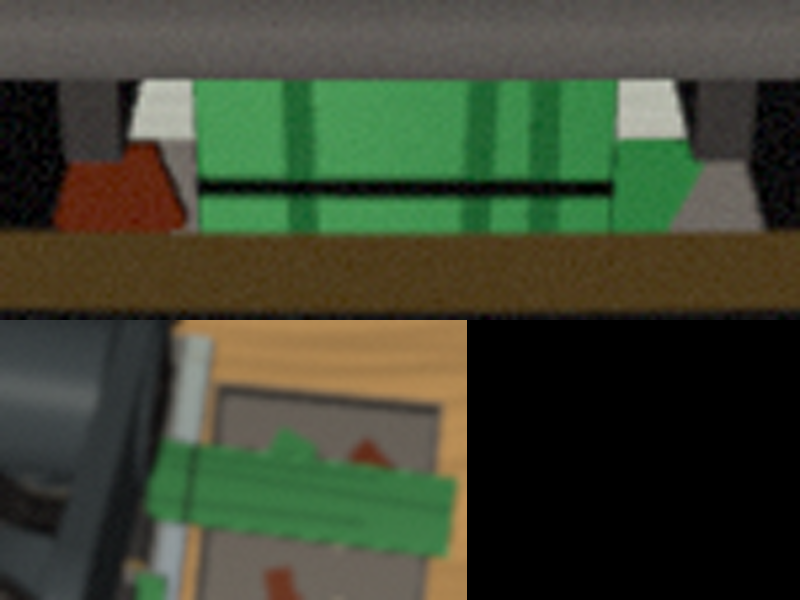

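The score is 0.3–0.8 mm from the edge line. It is square within 0.01 rad, gripped at 35 N, and pressed down at about 8 N. I'm handing in.

```bash
python3 -c "
from rig import hand_in;print(hand_in())"
```

```text
the job is handed in; nothing more can be done
None
```

I handed in the job at about 11 s with the 48 mm strip's score line 0.3–0.8 mm from the outer edge by the wrist camera, square within 0.01 rad, and the gripper still pressing it to the board (35 N grip, about 8 N down); the other strips and the tools were not touched, and no verdict was returned.

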